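Returns desk: shut the flip caps, heft the canisters and hold up the fullest

ROBOT

A 6-joint arm with a two-finger parallel gripper is mounted at the origin on the work surface. World frame = base frame: x ahead of the robot, y to its left, z up, the work surface at z = 0. Lengths are in m, angles in rad, forces in N, time in s.
With the tool pointing down it reaches from about 0.35 to 0.85 m from the base axis. Payload 8.1 kg.
Tool frame: the origin (TCP) lies on the mounting face of the last link; the fingertips stand 186 mm ahead of it and the grasp point (between the pads) lies 167 mm ahead of it; z points along the fingers, y is the line along which they close (so a half turn about z gives the same grasp; the last joint's range is limited). The gripper opens to 93 mm and grips with 3 to 60 N. Pads are 15 mm wide; open, the fingers measure 128 mm over their backs; the gripper's body (75 mm by 188 mm) begins 65 mm behind the grasp point.
Start: joints at [-1.374, 0.13, 1.488, -0, 1.523, -0.085], TCP at [0.167, -0.576, 0.405] pointing down, gripper open.
Joint ranges: [-2.96, 2.96], [-0.89, 2.26], [0.02, 2.5], [-1.34, 4.48], [0, 2.73], [-2.66, 2.66]. Speed limits (rad/s): [2.39, 2.39, 2.79, 3.14, 3.14, 3.14].

INTERFACE

Orientations are given as a rotation vector (axis times angle).
In Python, from plant import read_state, read_camera, camera_params, close_job gives the robot as it stands. The module is installed in compiled form; this text tells all that it offers.
- The arm moves only by the tool servo_tool, never from a script. Its argument "increments" is a list of rows, each an object with "slide": the shift along the tool's x, y, z in mm, a list of three; "dr": the turn, a rotation vector about the tool's x, y, z in rad, a list of three; "jaw": the closure, from 0 (fully open) to 1 (shut). In form: [{"slide": [x, y, z], "dr": [ax, ay, az], "jaw": jaw}, ...]. A call has 1 to 20 rows; each row is the pose to reach, as a shift and turn from the pose commanded when the call began, along the tool's axes at that moment; what a row does not reach only later rows make up. A row lasts 1/10 s, in which the tool goes at most 50 mm and 8.59 degrees, less where a joint would pass 70% of its speed; a pose out of reach is approached as far as the arm can. A call with a gripper value outside its range is refused whole. The fingers move at their own pace and stop on an object; "force" is the grip in N (left out, the last holds). Time passes only in rows, so rows that repeat a pose let the fingers close. It gives the time, the measured TCP pose, the force, the opening and the grip force at its end, in the units of the state.
- read_state(): the state, without advancing time (a new reading comes with each control period).
- read_camera(name): name is "scene" or "side" or "wrist"; returns (picture, depth): 400x640x3 uint8, red, green, blue; 400x640 float32, m along the optical axis (not along the pixel's ray), 0 where there is no reading.
- camera_params(name): a dict with "fx", "fy", "cx", "cy" (pixels), "rvec" (rotation vector, rad) and "tvec" (3), from world to camera coordinates, as OpenCV has them. Camera axes: x right, y down, z forward; pixel columns grow to the right and rows downward; lengths in m; the calibration is good to about 2 mm. A picture is of the moment at which its call begins: read the wrist's pose just before it. camera_params takes no time and is no camera call; for the wrist camera it gives the pose at the moment of the call.
- close_job(): hands the job in; it is judged then, once.
The state is a dict: "t": time; "q": joint angles; "dq": joint speeds; "joint_torque": joint torques, N m; "tool_pos": TCP position; "orientation": TCP orientation; "force": force on the tool from outside, world axes, zero at the start; "wrist_torque": the same for the moment, N m; "opening": finger opening in m; "gripper_force": force on a finger pad.
Only numpy, scipy, OpenCV 4.12 (cv2) and the standard library are available. Lean on these libraries where they do the work, as an engineer would, in place of code of your own. Each camera call takes 0.05 s, during which the arm holds its last target. There are 200 camera calls.

TASK

Three identical tablet canisters have come back to the returns desk with their flip caps open, and one is fuller than the others: first press all three caps fully shut so that nothing spills, then heft all three one at a time, each lifted clear of the bench and stood back upright before the next is tried, to feel which is the heaviest. Finish while holding the heaviest one up in the gripper, upright and still, its underside more than 10 cm above the bench, so that a colleague can take it from you (it may stay in the gripper if it was the last one tried); do not let go of it. Leave the other two standing on the bench with their caps shut, and do not knock over the canisters or push the other things on the bench about.

Things in the scene. Friction and masses are not known exactly. Their poses are not given: they have to be found in the camera images.
- canister_a: one of three outwardly identical closed tablet canisters standing loose in a row across the robot's front, 140 mm or more apart: white cylinder with paper label, 62 mm diameter, white screw cap (59 mm diameter, deck at 104 mm), 108 mm high with the flip cap shut. Origin: centre of the underside, z up. Weight hidden, 0.15 to 0.52 kg; the heaviest is at least 0.15 kg above the others; which one it is varies
- cap_a (a joint): grey flip cap on canister_a: 0 rad = shut flat on the deck, 1.57 = standing straight up, stop at 2.0; starts at 1.2 to 1.8. Hinge line along the canister's y, 10 mm to the +x side of its axis, 104 mm above its underside. No spring, light friction (0.003 N m), stays where left: push it over from the hinge side, then press it flat with a few newtons
- lip_a (a point): middle of the thumb lip at the free end of the flip cap of canister_a, 38 mm from the hinge line, on its upper face. The flap is 40 mm long, 36 mm wide, 4 mm thick; shut, it reaches from the hinge towards the canister's own -x and its upper face is 108 mm above the canister's underside (a ridge by the lip 1 mm more)
- canister_b: one of three outwardly identical closed tablet canisters standing loose in a row across the robot's front, 140 mm or more apart: white cylinder with paper label, 62 mm diameter, white screw cap (59 mm diameter, deck at 104 mm), 108 mm high with the flip cap shut. Origin: centre of the underside, z up. Weight hidden, 0.15 to 0.52 kg; the heaviest is at least 0.15 kg above the others; which one it is varies
- cap_b (a joint): grey flip cap on canister_b: 0 rad = shut flat on the deck, 1.57 = standing straight up, stop at 2.0; starts at 1.2 to 1.8. Hinge line along the canister's y, 10 mm to the +x side of its axis, 104 mm above its underside. No spring, light friction (0.003 N m), stays where left: push it over from the hinge side, then press it flat with a few newtons
- lip_b (a point): middle of the thumb lip at the free end of the flip cap of canister_b, 38 mm from the hinge line, on its upper face. The flap is 40 mm long, 36 mm wide, 4 mm thick; shut, it reaches from the hinge towards the canister's own -x and its upper face is 108 mm above the canister's underside (a ridge by the lip 1 mm more)
- canister_c: one of three outwardly identical closed tablet canisters standing loose in a row across the robot's front, 140 mm or more apart: white cylinder with paper label, 62 mm diameter, white screw cap (59 mm diameter, deck at 104 mm), 108 mm high with the flip cap shut. Origin: centre of the underside, z up. Weight hidden, 0.15 to 0.52 kg; the heaviest is at least 0.15 kg above the others; which one it is varies
- cap_c (a joint): grey flip cap on canister_c: 0 rad = shut flat on the deck, 1.57 = standing straight up, stop at 2.0; starts at 1.2 to 1.8. Hinge line along the canister's y, 10 mm to the +x side of its axis, 104 mm above its underside. No spring, light friction (0.003 N m), stays where left: push it over from the hinge side, then press it flat with a few newtons
- lip_c (a point): middle of the thumb lip at the free end of the flip cap of canister_c, 38 mm from the hinge line, on its upper face. The flap is 40 mm long, 36 mm wide, 4 mm thick; shut, it reaches from the hinge towards the canister's own -x and its upper face is 108 mm above the canister's underside (a ridge by the lip 1 mm more)
- marker: black felt marker, 137 mm long, 17 mm thick, lying along its own x, origin under its middle; bystander between two canisters
- cutter: grey box cutter with steel nose, 150 x 26 mm, 20 mm high, lying along its own x, origin under its middle; bystander between two canisters
- tape_roll: roll of brown parcel tape lying flat, 96 mm outside, 48 mm high, origin centre of the underside; bystander to the left of and nearer the robot than the row
- amber_jar: small amber glass jar, 48 mm diameter, 75 mm tall, origin centre of the underside; bystander behind the row
- parcel: sealed cardboard parcel 110 x 150 x 60 mm (x, y, z), origin centre of the underside; bystander behind the row
- scanner: hand-held grey and black barcode scanner lying down, about 190 mm along its own x, 66 mm wide, 62 mm high; bystander to the right of the row
- mug: white mug, 82 mm diameter, 95 mm tall, handle at its own +y, origin centre of the underside; bystander to the left of the row
There are look-alikes about, which are no part of the job. What is shaped like the canister_b but green or pink is not meant.

How it is judged:
By the outcome, as a careful person would: the job done as asked, in the order asked, and still so for the second after the job is handed in, while the arm keeps its last pose, push and grip.
It also fails if it takes over 72 s, if anything falls off the work surface, if the arm or the gripper's body presses on something with over 40 N, if the wrist force passes 120 N, or if a joint passes its speed limit or range.

## Working session

There is one attempt and no reset: what is moved stays moved. The work goes in short steps, Python scripts to look and compute and a tool call to move; the robot and the scene stay as the last step left them, time stands still between calls to the robot, and variables do not carry over. Pictures are saved under pics/ and viewed, at most 10 in all, crops included, and the job is handed in when it is done.

Besides the shell and the picture viewer there is one more tool, called after "Emit:" as name([rows], argument=value, ...), one row to a line, values as JSON. servo_tool: Moves the arm, as the interface text tells. Its arguments: {"type":"object","properties":{"increments":{"type":"array"},"force":{"type":"number"}},"required":["increments"]}

```bash
mkdir -p pics
cat > h.py <<'E'
import numpy as np, cv2
from plant import *
def cam(n):
    p=camera_params(n); im,d=read_camera(n)
    R=cv2.Rodrigues(np.array(p['rvec'],float))[0]; t=np.array(p['tvec'],float)
    v,u=np.mgrid[0:400,0:640]
    X=np.stack([(u-p['cx'])/p['fx']*d,(v-p['cy'])/p['fy']*d,d],-1)
    W=(X-t)@R
    W[d==0]=np.nan
    return im,d,W
def save(n,im): cv2.imwrite('pics/'+n,im[:,:,::-1])
def st():
    s=read_state(); print({k:np.round(v,4).tolist() for k,v in s.items()})
E
python3 - <<'E'
from h import *
st()
for n in ['scene','side']:
    im,d,W=cam(n); save(n+'0.png',im); np.savez(n+'0.npz',im=im,d=d,W=W)
    p=camera_params(n);R=cv2.Rodrigues(np.array(p['rvec'],float))[0];print(n,-R.T@p['tvec'])
E
```

```text
{'t': 0.0, 'q': [-1.3744, 0.1311, 1.4893, 0.0, 1.523, -0.0854], 'dq': [-0.0001, 0.001, 0.0008, -0.001, 0.0007, -0.0004], 'joint_torque': [-0.0022, -55.9844, -49.1765, 0.0764, 0.0352, -0.0002], 'tool_pos': [0.1668, -0.5761, 0.4037], 'orientation': [-3.1087, -0.4409, 0.0001], 'force': [0.3768, -0.3482, 0.9346], 'wrist_torque': [-0.0813, -0.0374, -0.0261], 'gripper_force': 0.0, 'opening': 0.0928}
scene [ 1.38691855 -0.46559709  0.95052478]
side [ 0.23098337 -0.97161999  1.27322669]
```

View pics/scene0.png

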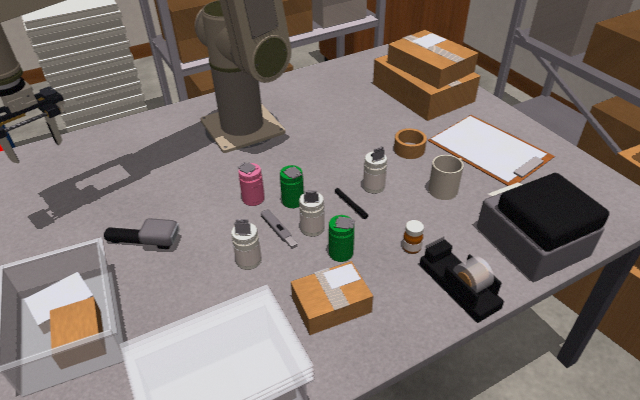

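View pics/side0.png

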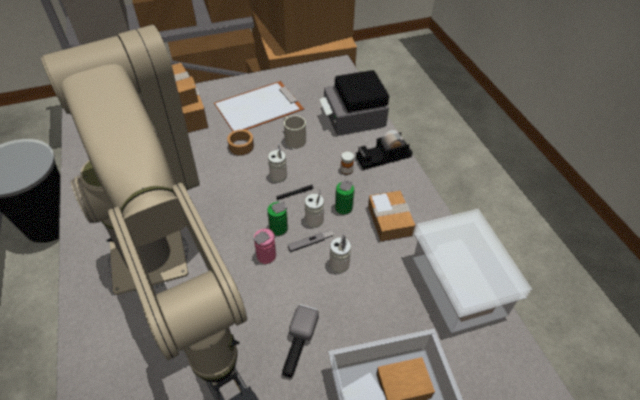

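The scene view shows the white canisters at about (246,243), (312,213) and (375,170). In the side view they are at (340,253), (314,208) and (278,164). Green cans stand at scene (291,186) and (341,237), and a pink one at (251,184).

Run:
```python
from h import *
from scipy.optimize import least_squares
px={'scene':dict(c=(246,245),b=(312,215),a=(375,172),g1=(291,188),g2=(341,240),p=(251,186),mark=(351,203),cut=(279,228)),'side':dict(c=(340,255),b=(314,212),a=(278,168),g1=(277,220),g2=(344,198),p=(265,247),mark=(295,192),cut=(310,242))}
C={}
Ws={n:np.load(n+'0.npz') for n in px}
for k in px['scene']:
    c0=np.median([np.nanmedian(Ws[n]['W'][px[n][k][1]-4:px[n][k][1]+5,px[n][k][0]-4:px[n][k][0]+5].reshape(-1,3),axis=0) for n in px],axis=0)
    print(k,c0.round(3))
    if k in('mark','cut'): continue
    P=[];Q=[];col=[]
    for n in px:
        W=Ws[n]['W'].reshape(-1,3); im=Ws[n]['im'].reshape(-1,3)
        near=np.hypot(*(W[:,:2]-c0[:2]).T)<.06
        m=near&(W[:,2]>.015)&(W[:,2]<.08);P.append(W[m])
        m=near&(W[:,2]>.113);Q.append(W[m])
    A=np.vstack(P)
    r=least_squares(lambda x:np.hypot(A[:,0]-x[0],A[:,1]-x[1])-.031,c0[:2],loss='soft_l1',f_scale=.002)
    c=r.x
    print('  fit',c.round(4),[ (least_squares(lambda x:np.hypot(a[:,0]-x[0],a[:,1]-x[1])-.031,c,loss='soft_l1',f_scale=.002).x).round(4).tolist() for a in P])
    for q in Q:
        if len(q)<5: continue
        print('   flap n',len(q),'mean off',(q.mean(0)-[*c,0]).round(4),'zmax',q[:,2].max().round(4))
        qq=q-q.mean(0);U=np.linalg.svd(qq)[2];print('   normal',U[2].round(2),'ax',U[0].round(2))
# objects
W=Ws['scene']['W'];im=Ws['scene']['im']
for n in px:
    im=Ws[n]['im'];
    x0,y0=(200,130) if n=='scene' else (220,110)
    np.save('x.npy',0)
    s=im[y0:y0+160,x0:x0+200]; save(n+'c.png',cv2.resize(s,None,fx=3.7,fy=3.7,interpolation=cv2.INTER_CUBIC))
```

```text
c [ 0.563 -0.234  0.091]
  fit [ 0.5541 -0.2157] [[0.5542, -0.2155], [0.5538, -0.2158]]
   flap n 193 mean off [ 0.0073 -0.004   0.1292] zmax 0.1459
   normal [ 0.8  -0.55  0.24] ax [0.51 0.83 0.21]
   flap n 54 mean off [ 0.0043 -0.0064  0.1301] zmax 0.1458
   normal [-0.79  0.56 -0.26] ax [0.28 0.7  0.66]
b [ 0.544 -0.049  0.079]
  fit [ 0.5347 -0.0283] [[0.5348, -0.0282], [0.5346, -0.0285]]
   flap n 138 mean off [ 0.0147 -0.007   0.1293] zmax 0.1478
   normal [ 0.88 -0.46 -0.1 ] ax [0.41 0.64 0.65]
   flap n 27 mean off [ 0.0109 -0.0103  0.1347] zmax 0.1465
   normal [-0.87  0.45  0.17] ax [-0.48 -0.84 -0.24]
a [0.485 0.18  0.076]
  fit [0.4751 0.2032] [[0.475, 0.2033], [0.4755, 0.2029]]
   flap n 123 mean off [ 0.0132 -0.0022  0.1296] zmax 0.147
   normal [ 1.   -0.03  0.06] ax [-0.03 -0.99 -0.14]
   flap n 30 mean off [ 0.01   -0.0071  0.1324] zmax 0.1465
   normal [-1.   -0.03  0.07] ax [0.02 0.76 0.65]
g1 [ 0.424 -0.045  0.077]
  fit [ 0.4139 -0.0228] [[0.4139, -0.0226], [0.4139, -0.023]]
g2 [ 0.652 -0.029  0.081]
  fit [ 0.6459 -0.008 ] [[0.646, -0.0078], [0.6457, -0.0083]]
   flap n 5 mean off [0.0061 0.006  0.1137] zmax 0.1141
   normal [ 0.02 -0.05 -1.  ] ax [-0.99 -0.1  -0.01]
p [ 0.362 -0.133  0.079]
  fit [ 0.3494 -0.1132] [[0.3494, -0.1133], [0.3491, -0.1131]]
   flap n 8 mean off [-0.011  -0.0065  0.114 ] zmax 0.1152
   normal [ 0.06 -0.03 -1.  ] ax [-0.13  0.99 -0.04]
mark [0.51  0.102 0.01 ]
cut [ 0.499 -0.113  0.016]
```

View pics/scenec.png

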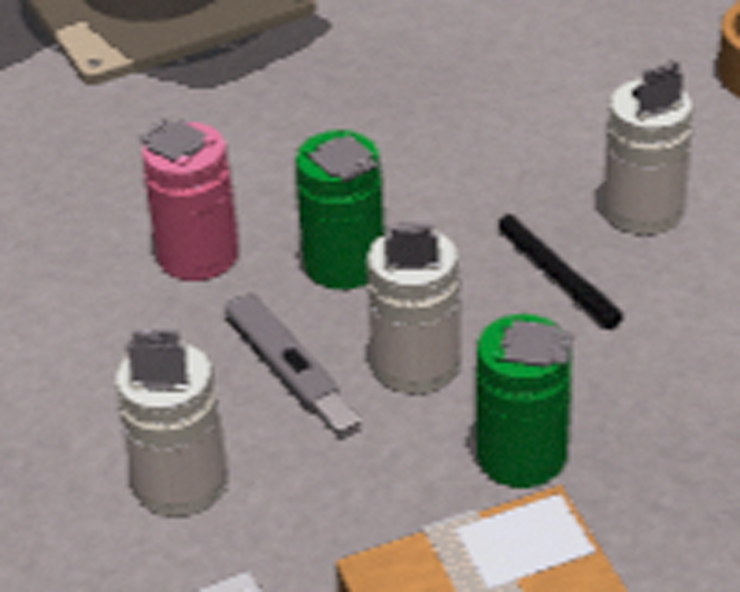

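```bash
cat >> h.py <<'E'
CAN=dict(a=(.4751,.2032,0.0),b=(.5347,-.0283,-.48),c=(.5541,-.2157,-.61))
def go(x,y,z,th):
    s=read_state();R=cv2.Rodrigues(np.array(s['orientation'],float))[0]
    T=np.array([[np.cos(th),np.sin(th),0],[np.sin(th),-np.cos(th),0],[0,0,-1.]]).T
    print('slide',(1000*R.T@(np.array([x,y,z])-s['tool_pos'])).round(1),'dr',cv2.Rodrigues(R.T@T)[0].ravel().round(4))
def rel(k,off,z):
    x,y,t=CAN[k]; go(x+off*np.cos(t),y+off*np.sin(t),z,t)
E
python3 -c "
from h import *
rel('c',.045,.40)"
```

```text
slide [ 500.5 -203.5    4.2] dr [-1.600e-03  6.000e-04  8.918e-01]
```

Emit:
servo_tool([
  {"slide": [500, -204, 4], "dr": [0, 0, 0.892], "jaw": 1},
  {"slide": [500, -204, 4], "dr": [0, 0, 0.892], "jaw": 1},
  {"slide": [500, -204, 4], "dr": [0, 0, 0.892], "jaw": 1},
  {"slide": [500, -204, 4], "dr": [0, 0, 0.892], "jaw": 1},
  {"slide": [500, -204, 4], "dr": [0, 0, 0.892], "jaw": 1},
  {"slide": [500, -204, 4], "dr": [0, 0, 0.892], "jaw": 1},
  {"slide": [500, -204, 4], "dr": [0, 0, 0.892], "jaw": 1},
  {"slide": [500, -204, 4], "dr": [0, 0, 0.892], "jaw": 1},
  {"slide": [500, -204, 4], "dr": [0, 0, 0.892], "jaw": 1},
  {"slide": [500, -204, 4], "dr": [0, 0, 0.892], "jaw": 1},
  {"slide": [500, -204, 4], "dr": [0, 0, 0.892], "jaw": 1},
  {"slide": [500, -204, 4], "dr": [0, 0, 0.892], "jaw": 1},
  {"slide": [500, -204, 4], "dr": [0, 0, 0.892], "jaw": 1},
  {"slide": [500, -204, 4], "dr": [0, 0, 0.892], "jaw": 1},
  {"slide": [500, -204, 4], "dr": [0, 0, 0.892], "jaw": 1},
], force=20)

```text
t: 1.6
tool_pos: [0.5894, -0.2426, 0.4007]
orientation: [2.995, -0.946, -0.001]
force: [-0.7, 0.6, 0.3]
opening: 0.0005
gripper_force: 0.0
```

```bash
python3 -c "
from h import *
st()
rel('c',.045,.312);rel('c',-.015,.312)
im,d,W=cam('wrist');save('w1.png',im)"
```

```text
{'t': 1.6, 'q': [-0.4707, 0.2328, 1.3808, -0.0005, 1.5284, 1.712], 'dq': [-0.0054, -0.0054, 0.0009, 0.0041, -0.0001, 0.0049], 'joint_torque': [0.8647, -60.9589, -49.3271, 0.0588, -0.0821, -0.0101], 'tool_pos': [0.5894, -0.2426, 0.4007], 'orientation': [2.9953, -0.9462, -0.0008], 'force': [-0.7495, 0.6259, 0.334], 'wrist_torque': [0.1115, 0.0068, -0.0004], 'gripper_force': 0.0, 'opening': 0.0005}
slide [ 0.7 -1.9 88.7] dr [ 0.0005  0.0003 -0.0019]
slide [-59.3  -1.7  88.7] dr [ 0.0005  0.0003 -0.0019]
```

View pics/w1.png

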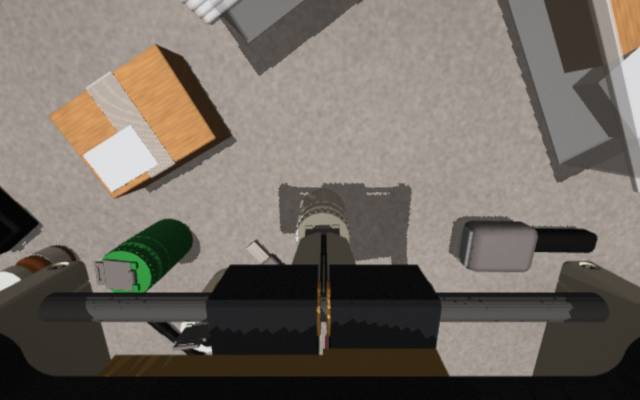

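The wrist view shows flap c at (323,245), centred behind the closed fingers at (325,310), so the pusher is aligned.

Emit:
servo_tool([
  {"slide": [0, -1.5, 44], "dr": [0, 0, 0], "jaw": 1},
  {"slide": [0, -1.5, 88], "dr": [0, 0, 0], "jaw": 1},
  {"slide": [0, -1.5, 88], "dr": [0, 0, 0], "jaw": 1},
  {"slide": [-10, -1.5, 88], "dr": [0, 0, 0], "jaw": 1},
  {"slide": [-18, -1.5, 88], "dr": [0, 0, 0], "jaw": 1},
  {"slide": [-26, -1.5, 88], "dr": [0, 0, 0], "jaw": 1},
  {"slide": [-34, -1.5, 88], "dr": [0, 0, 0], "jaw": 1},
  {"slide": [-42, -1.5, 88], "dr": [0, 0, 0], "jaw": 1},
  {"slide": [-50, -1.5, 88], "dr": [0, 0, 0], "jaw": 1},
  {"slide": [-58, -1.5, 88], "dr": [0, 0, 0], "jaw": 1},
  {"slide": [-60, -1.5, 92], "dr": [0, 0, 0], "jaw": 1},
  {"slide": [-60, -1.5, 96], "dr": [0, 0, 0], "jaw": 1},
  {"slide": [-60, -1.5, 100], "dr": [0, 0, 0], "jaw": 1},
  {"slide": [-60, -1.5, 103], "dr": [0, 0, 0], "jaw": 1},
  {"slide": [-60, -1.5, 104], "dr": [0, 0, 0], "jaw": 1},
  {"slide": [-60, -1.5, 104], "dr": [0, 0, 0], "jaw": 1},
])

```text
t: 3.25
tool_pos: [0.5421, -0.2058, 0.2963]
orientation: [-2.996, 0.944, 0.001]
force: [-1.3, 0.1, 0.7]
opening: 0.0004
gripper_force: 0.0
```

```bash
python3 -c "
from h import *
st()"
```

```text
{'t': 3.25, 'q': [-0.4512, 0.153, 1.6651, -0.0, 1.3241, 1.7299], 'dq': [-0.0001, -0.0066, -0.0064, -0.0004, 0.0023, -0.0009], 'joint_torque': [0.0023, -54.5452, -46.6377, 0.0026, -0.1255, -0.0002], 'tool_pos': [0.5421, -0.2058, 0.2963], 'orientation': [-2.9964, 0.9438, 0.001], 'force': [-1.2937, 0.1327, 0.6845], 'wrist_torque': [0.062, 0.0413, -0.0641], 'gripper_force': 0.0, 'opening': 0.0004}
```

Emit:
servo_tool([
  {"slide": [0, 0, 0.7], "dr": [0, 0, 0], "jaw": 1},
  {"slide": [0, 0, 1.4], "dr": [0, 0, 0], "jaw": 1},
  {"slide": [0, 0, 2], "dr": [0, 0, 0], "jaw": 1},
  {"slide": [0, 0, 2.5], "dr": [0, 0, 0], "jaw": 1},
  {"slide": [0, 0, 2.5], "dr": [0, 0, 0], "jaw": 1},
])

```text
t: 3.75
tool_pos: [0.5422, -0.2057, 0.2944]
orientation: [2.996, -0.944, 0.0]
force: [0.5, 0.2, 1.1]
opening: 0.0003
gripper_force: 0.5
```

Emit:
servo_tool([
  {"slide": [0, 0, 0.5], "dr": [0, 0, 0], "jaw": 1},
  {"slide": [0, 0, 1], "dr": [0, 0, 0], "jaw": 1},
  {"slide": [0, 0, 1.3], "dr": [0, 0, 0], "jaw": 1},
  {"slide": [0, 0, 1.3], "dr": [0, 0, 0], "jaw": 1},
])

```text
t: 4.15
tool_pos: [0.5424, -0.2058, 0.2943]
orientation: [2.996, -0.944, 0.002]
force: [-2.5, 1.6, 9.6]
opening: 0.0003
gripper_force: 4.5
```

```bash
python3 -c "
from h import *
rel('b',.045,.38)"
```

```text
slide [ -63.3 -146.9  -85.7] dr [-0.0002 -0.0013 -0.1301]
```

Emit:
servo_tool([
  {"slide": [0, 0, -40], "dr": [0, 0, 0], "jaw": 1},
  {"slide": [0, 0, -80], "dr": [0, 0, 0], "jaw": 1},
  {"slide": [-20, -47, -87], "dr": [0, 0, -0.05], "jaw": 1},
  {"slide": [-63.5, -147, -87], "dr": [0, 0, -0.13], "jaw": 1},
  {"slide": [-63.5, -147, -87], "dr": [0, 0, -0.13], "jaw": 1},
  {"slide": [-63.5, -147, -87], "dr": [0, 0, -0.13], "jaw": 1},
  {"slide": [-63.5, -147, -87], "dr": [0, 0, -0.13], "jaw": 1},
  {"slide": [-63.5, -147, -87], "dr": [0, 0, -0.13], "jaw": 1},
])

```text
t: 4.95
tool_pos: [0.5742, -0.0495, 0.3797]
orientation: [3.051, -0.747, -0.0]
force: [0.4, -0.2, -1.0]
opening: 0.0006
gripper_force: 0.0
```

```bash
python3 -c "
from h import *
rel('b',.045,.312)
rel('b',-.015,.296)"
```

```text
slide [ 0.2 -0.6 67.7] dr [ 0.0008  0.0001 -0.    ]
slide [-59.8  -0.7  83.7] dr [ 0.0008  0.0001 -0.    ]
```

Emit:
servo_tool([
  {"slide": [0, -0.5, 40], "dr": [0, 0, 0], "jaw": 1},
  {"slide": [0, -0.5, 68], "dr": [0, 0, 0], "jaw": 1},
  {"slide": [0, -0.5, 68], "dr": [0, 0, 0], "jaw": 1},
  {"slide": [-10, -0.5, 68], "dr": [0, 0, 0], "jaw": 1},
  {"slide": [-18, -0.5, 68], "dr": [0, 0, 0], "jaw": 1},
  {"slide": [-26, -0.5, 68], "dr": [0, 0, 0], "jaw": 1},
  {"slide": [-34, -0.5, 68], "dr": [0, 0, 0], "jaw": 1},
  {"slide": [-42, -0.5, 68], "dr": [0, 0, 0], "jaw": 1},
  {"slide": [-50, -0.5, 68], "dr": [0, 0, 0], "jaw": 1},
  {"slide": [-58, -0.5, 68], "dr": [0, 0, 0], "jaw": 1},
  {"slide": [-60, -0.5, 72], "dr": [0, 0, 0], "jaw": 1},
  {"slide": [-60, -0.5, 76], "dr": [0, 0, 0], "jaw": 1},
  {"slide": [-60, -0.5, 80], "dr": [0, 0, 0], "jaw": 1},
  {"slide": [-60, -0.5, 83], "dr": [0, 0, 0], "jaw": 1},
  {"slide": [-60, -0.5, 84.5], "dr": [0, 0, 0], "jaw": 1},
  {"slide": [-60, -0.5, 85.5], "dr": [0, 0, 0], "jaw": 1},
  {"slide": [-60, -0.5, 86.3], "dr": [0, 0, 0], "jaw": 1},
  {"slide": [-60, -0.5, 87], "dr": [0, 0, 0], "jaw": 1},
  {"slide": [-60, -0.5, 87], "dr": [0, 0, 0], "jaw": 1},
])

```text
t: 6.85
tool_pos: [0.5217, -0.0208, 0.2944]
orientation: [-3.051, 0.747, -0.002]
force: [-4.9, 0.8, 9.3]
opening: 0.0004
gripper_force: 4.8
```

```bash
python3 -c "
from h import *
rel('a',.045,.38)"
```

```text
slide [-104.8 -197.9  -85.7] dr [-1.000e-04 -1.100e-03 -4.802e-01]
```

Emit:
servo_tool([
  {"slide": [0, 0, -40], "dr": [0, 0, 0], "jaw": 1},
  {"slide": [0, 0, -80], "dr": [0, 0, 0], "jaw": 1},
  {"slide": [-20, -40, -87], "dr": [0, 0, -0.1], "jaw": 1},
  {"slide": [-105, -198, -87], "dr": [0, 0, -0.48], "jaw": 1},
  {"slide": [-105, -198, -87], "dr": [0, 0, -0.48], "jaw": 1},
  {"slide": [-105, -198, -87], "dr": [0, 0, -0.48], "jaw": 1},
  {"slide": [-105, -198, -87], "dr": [0, 0, -0.48], "jaw": 1},
  {"slide": [-105, -198, -87], "dr": [0, 0, -0.48], "jaw": 1},
  {"slide": [-105, -198, -87], "dr": [0, 0, -0.48], "jaw": 1},
  {"slide": [-105, -198, -87], "dr": [0, 0, -0.48], "jaw": 1},
])

```text
t: 7.85
tool_pos: [0.5199, 0.2025, 0.3799]
orientation: [3.141, -0.002, -0.0]
force: [-0.6, -0.1, -0.1]
opening: 0.0005
gripper_force: 0.0
```

```bash
python3 -c "
from h import *
rel('a',.045,.312)
rel('a',-.015,.296)"
```

```text
slide [ 0.3 -0.8 67.9] dr [ 0.0005  0.0001 -0.0011]
slide [-59.7  -0.7  83.9] dr [ 0.0005  0.0001 -0.0011]
```

Emit:
servo_tool([
  {"slide": [0, -0.5, 40], "dr": [0, 0, 0], "jaw": 1},
  {"slide": [0, -0.5, 68], "dr": [0, 0, 0], "jaw": 1},
  {"slide": [0, -0.5, 68], "dr": [0, 0, 0], "jaw": 1},
  {"slide": [-10, -0.5, 68], "dr": [0, 0, 0], "jaw": 1},
  {"slide": [-18, -0.5, 68], "dr": [0, 0, 0], "jaw": 1},
  {"slide": [-26, -0.5, 68], "dr": [0, 0, 0], "jaw": 1},
  {"slide": [-34, -0.5, 68], "dr": [0, 0, 0], "jaw": 1},
  {"slide": [-42, -0.5, 68], "dr": [0, 0, 0], "jaw": 1},
  {"slide": [-50, -0.5, 68], "dr": [0, 0, 0], "jaw": 1},
  {"slide": [-58, -0.5, 68], "dr": [0, 0, 0], "jaw": 1},
  {"slide": [-60, -0.5, 72], "dr": [0, 0, 0], "jaw": 1},
  {"slide": [-60, -0.5, 76], "dr": [0, 0, 0], "jaw": 1},
  {"slide": [-60, -0.5, 80], "dr": [0, 0, 0], "jaw": 1},
  {"slide": [-60, -0.5, 83], "dr": [0, 0, 0], "jaw": 1},
  {"slide": [-60, -0.5, 84.5], "dr": [0, 0, 0], "jaw": 1},
  {"slide": [-60, -0.5, 85.5], "dr": [0, 0, 0], "jaw": 1},
  {"slide": [-60, -0.5, 86.3], "dr": [0, 0, 0], "jaw": 1},
  {"slide": [-60, -0.5, 87], "dr": [0, 0, 0], "jaw": 1},
  {"slide": [-60, -0.5, 87], "dr": [0, 0, 0], "jaw": 1},
])

```text
t: 9.75
tool_pos: [0.4601, 0.2041, 0.2944]
orientation: [-3.141, 0.0, -0.002]
force: [-4.0, -1.1, 9.1]
opening: 0.0007
gripper_force: 4.8
```

Emit:
servo_tool([
  {"slide": [0, 0, -40], "dr": [0, 0, 0], "jaw": 1},
  {"slide": [0, 0, -80], "dr": [0, 0, 0], "jaw": 1},
  {"slide": [-50, 0, -110], "dr": [0, 0, 0], "jaw": 0},
  {"slide": [-50, 0, -110], "dr": [0, 0, 0], "jaw": 0},
  {"slide": [-50, 0, -110], "dr": [0, 0, 0], "jaw": 0},
])

```text
t: 10.25
tool_pos: [0.4093, 0.2041, 0.4045]
orientation: [-3.14, -0.001, -0.005]
force: [-0.6, -0.2, -0.4]
opening: 0.0198
gripper_force: 0.0
```

```bash
cat > chk.py <<'E'
from h import *
import sys
from scipy.optimize import least_squares
def check(tag):
    for n in ['scene','side']:
        im,d,W=cam(n);save(n+tag+'.png',im);W=W.reshape(-1,3)
        for k,(x,y,t) in CAN.items():
            near=np.hypot(W[:,0]-x,W[:,1]-y)<.045
            A=W[near&(W[:,2]>.015)&(W[:,2]<.08)]
            hi=W[near&(W[:,2]>.1)&(W[:,2]<.16)]
            f=least_squares(lambda p:np.hypot(A[:,0]-p[0],A[:,1]-p[1])-.031,(x,y),loss='soft_l1',f_scale=.002).x if len(A)>20 else None
            print(n,k,f,len(A),'z hist',np.histogram(hi[:,2],[.1,.106,.110,.112,.115,.16])[0])
check(sys.argv[1])
st()
E
python3 chk.py 1
```

```text
scene a [0.47501992 0.20332743] 413 z hist [100 116  41   9   1]
scene b [ 0.53481908 -0.02763451] 459 z hist [147 152  35   4   1]
scene c [ 0.55411152 -0.21556524] 490 z hist [164 177  47   8   0]
side a [0.47561677 0.20301208] 228 z hist [83 60 24  9  1]
side b [ 0.53472097 -0.02786453] 234 z hist [104  84  21  13   1]
side c [ 0.55374577 -0.2157597 ] 239 z hist [120 117  28  11   0]
{'t': 10.35, 'q': [0.3496, -0.263, 1.8689, -0.0002, 1.536, 1.9204], 'dq': [-0.0075, 0.0257, 0.0036, 0.002, 0.0007, -0.0006], 'joint_torque': [0.332, -37.5737, -50.2488, 0.0216, 0.0185, 0.0192], 'tool_pos': [0.4099, 0.2039, 0.4022], 'orientation': [3.1414, -0.0, -0.0003], 'force': [0.4949, 0.687, -0.3739], 'wrist_torque': [0.0507, 0.007, 0.0125], 'gripper_force': 0.0, 'opening': 0.0277}
```

```bash
python3 -c "
from h import *
im=cv2.imread('pics/scene1.png')[130:290,200:400];cv2.imwrite('pics/s1c.png',cv2.resize(im,None,fx=3.7,fy=3.7,interpolation=2))
CAN['a']=(.4752,.2032,0.)
rel('a',0,.40);rel('a',0,.242)"
```

```text
slide [65.3  0.7  2.2] dr [ 0.0002  0.0002 -0.    ]
slide [ 65.4   0.6 160.2] dr [ 0.0002  0.0002 -0.    ]
```

View pics/s1c.png

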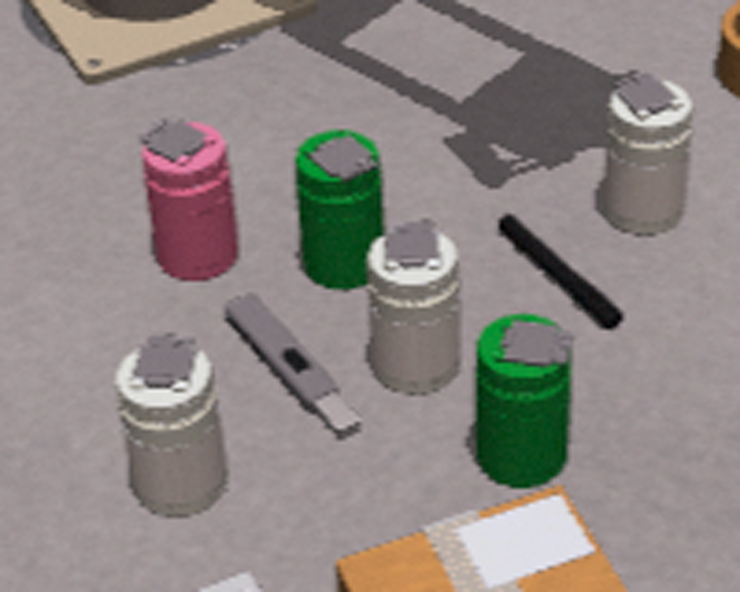

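The picture shows all three flaps lying flat: a at (645,95), b at (413,243) and c at (165,360). Nothing else has moved.

Emit:
servo_tool([
  {"slide": [30, 0.5, 2], "dr": [0, 0, 0], "jaw": 0},
  {"slide": [65, 0.5, 2], "dr": [0, 0, 0], "jaw": 0},
  {"slide": [65, 0.5, 2], "dr": [0, 0, 0], "jaw": 0},
  {"slide": [65, 0.5, 2], "dr": [0, 0, 0], "jaw": 0},
  {"slide": [65, 0.5, 2], "dr": [0, 0, 0], "jaw": 0},
  {"slide": [65, 0.5, 2], "dr": [0, 0, 0], "jaw": 0},
  {"slide": [65, 0.5, 2], "dr": [0, 0, 0], "jaw": 0},
])

```text
t: 11.05
tool_pos: [0.4742, 0.2035, 0.4012]
orientation: [-3.141, -0.0, -0.001]
force: [0.6, 0.4, -0.3]
opening: 0.0839
gripper_force: 0.0
```

```bash
python3 -c "
from h import *
CAN['a']=(.4752,.2032,0.)
rel('a',0,.242);print(read_state()['opening'])"
```

```text
slide [  0.9   0.3 159.2] dr [-0.0002 -0.0005  0.0002]
0.08392009734299642
```

Emit:
servo_tool([
  {"slide": [0.5, 0.3, 30], "dr": [0, 0, 0], "jaw": 0},
  {"slide": [0.5, 0.3, 65], "dr": [0, 0, 0], "jaw": 0},
  {"slide": [0.5, 0.3, 95], "dr": [0, 0, 0], "jaw": 0},
  {"slide": [0.5, 0.3, 125], "dr": [0, 0, 0], "jaw": 0},
  {"slide": [0.5, 0.3, 145], "dr": [0, 0, 0], "jaw": 0},
  {"slide": [0.5, 0.3, 159], "dr": [0, 0, 0], "jaw": 0},
  {"slide": [0.5, 0.3, 159], "dr": [0, 0, 0], "jaw": 0},
  {"slide": [0.5, 0.3, 159], "dr": [0, 0, 0], "jaw": 1},
  {"slide": [0.5, 0.3, 159], "dr": [0, 0, 0], "jaw": 1},
  {"slide": [0.5, 0.3, 159], "dr": [0, 0, 0], "jaw": 1},
  {"slide": [0.5, 0.3, 159], "dr": [0, 0, 0], "jaw": 1},
  {"slide": [0.5, 0.3, 159], "dr": [0, 0, 0], "jaw": 1},
  {"slide": [0.5, 0.3, 159], "dr": [0, 0, 0], "jaw": 1},
], force=30)

```text
t: 12.35
tool_pos: [0.4756, 0.2031, 0.2427]
orientation: [-3.141, 0.0, -0.002]
force: [-0.5, -1.3, 5.1]
opening: 0.0614
gripper_force: 30.0
```

Emit:
servo_tool([
  {"slide": [0, 0, -8], "dr": [0, 0, 0], "jaw": 1},
  {"slide": [0, 0, -20], "dr": [0, 0, 0], "jaw": 1},
  {"slide": [0, 0, -35], "dr": [0, 0, 0], "jaw": 1},
  {"slide": [0, 0, -50], "dr": [0, 0, 0], "jaw": 1},
  {"slide": [0, 0, -60], "dr": [0, 0, 0], "jaw": 1},
  {"slide": [0, 0, -60], "dr": [0, 0, 0], "jaw": 1},
  {"slide": [0, 0, -60], "dr": [0, 0, 0], "jaw": 1},
  {"slide": [0, 0, -60], "dr": [0, 0, 0], "jaw": 1},
])

```text
t: 13.15
tool_pos: [0.4748, 0.203, 0.3012]
orientation: [3.141, -0.0, -0.002]
force: [-0.5, 0.3, -1.1]
opening: 0.0611
gripper_force: 30.0
```

```bash
cat > w.py <<'E'
from h import *
F=[]
for i in range(10):
    s=read_state();F.append([*s['force'],*s['joint_torque'][1:3]]);read_camera('side')
F=np.array(F);print('F',F.mean(0).round(2),'sd',F.std(0).round(2));print(s['opening'],s['gripper_force'],s['tool_pos'])
E
python3 w.py
```

```text
F [-1.100e-01 -4.000e-02 -1.740e+00 -4.680e+01 -4.785e+01] sd [0.53 0.38 0.47 0.24 0.23]
0.061696001738274886 29.976965468376875 [0.47514713 0.20311489 0.30179835]
```

Canister a weighs about 1.74 N (0.18 kg). I'll set it back down.

Emit:
servo_tool([
  {"slide": [0, 0, 15], "dr": [0, 0, 0], "jaw": 1},
  {"slide": [0, 0, 30], "dr": [0, 0, 0], "jaw": 1},
  {"slide": [0, 0, 45], "dr": [0, 0, 0], "jaw": 1},
  {"slide": [0, 0, 54], "dr": [0, 0, 0], "jaw": 1},
  {"slide": [0, 0, 57], "dr": [0, 0, 0], "jaw": 1},
  {"slide": [0, 0, 59], "dr": [0, 0, 0], "jaw": 1},
  {"slide": [0, 0, 60], "dr": [0, 0, 0], "jaw": 1},
  {"slide": [0, 0, 60], "dr": [0, 0, 0], "jaw": 1},
  {"slide": [0, 0, 60], "dr": [0, 0, 0], "jaw": 0},
  {"slide": [0, 0, 60], "dr": [0, 0, 0], "jaw": 0},
  {"slide": [0, 0, 60], "dr": [0, 0, 0], "jaw": 0},
  {"slide": [0, 0, 60], "dr": [0, 0, 0], "jaw": 0},
  {"slide": [0, 0, 50], "dr": [0, 0, 0], "jaw": 0},
  {"slide": [0, 0, 20], "dr": [0, 0, 0], "jaw": 0},
  {"slide": [0, 0, -25], "dr": [0, 0, 0], "jaw": 0},
  {"slide": [0, 0, -60], "dr": [0, 0, 0], "jaw": 0},
  {"slide": [0, 0, -60], "dr": [0, 0, 0], "jaw": 0},
])

```text
t: 15.35
tool_pos: [0.4768, 0.2037, 0.3694]
orientation: [-3.138, 0.0, -0.017]
force: [0.0, 0.6, 0.4]
opening: 0.0927
gripper_force: 0.0
```

```bash
python3 chk.py 2; python3 -c "
from h import *
CAN['b']=(.5348,-.0279,-.48)
rel('b',0,.36)"
```

```text
scene a [0.47522209 0.20351494] 410 z hist [105 119  39   4   1]
scene b [ 0.53456757 -0.02765204] 455 z hist [143 153  40   3   0]
scene c [ 0.55408582 -0.21564789] 490 z hist [176 174  44   4   0]
side a [0.47528864 0.20347162] 231 z hist [79 72 17  8  0]
side b [ 0.5348759  -0.02776811] 238 z hist [100  92  25   4   1]
side c [ 0.55389108 -0.21607988] 240 z hist [122 111  36   8   3]
{'t': 15.45, 'q': [0.3048, -0.0737, 1.7715, 0.0001, 1.4406, 1.8757], 'dq': [-0.0011, 0.0338, 0.047, -0.0009, -0.0086, -0.0001], 'joint_torque': [0.0119, -47.0208, -51.052, -0.0081, -0.0154, -0.0003], 'tool_pos': [0.4755, 0.2033, 0.3636], 'orientation': [-3.1406, 0.0002, -0.0046], 'force': [-0.5451, -0.601, -1.1338], 'wrist_torque': [-0.0673, 0.0242, 0.0562], 'gripper_force': 0.0, 'opening': 0.0931}
slide [ 59.3 231.2   3.6] dr [-0.0017 -0.0027  0.4798]
```

Emit:
servo_tool([
  {"slide": [59.5, 231, -15], "dr": [0, 0, 0.48], "jaw": 0},
  {"slide": [59.5, 231, -15], "dr": [0, 0, 0.48], "jaw": 0},
  {"slide": [59.5, 231, -15], "dr": [0, 0, 0.48], "jaw": 0},
  {"slide": [59.5, 231, -15], "dr": [0, 0, 0.48], "jaw": 0},
  {"slide": [59.5, 231, -15], "dr": [0, 0, 0.48], "jaw": 0},
  {"slide": [59.5, 231, -15], "dr": [0, 0, 0.48], "jaw": 0},
  {"slide": [59.5, 231, -15], "dr": [0, 0, 0.48], "jaw": 0},
  {"slide": [59.5, 231, -15], "dr": [0, 0, 0.48], "jaw": 0},
])

```text
t: 16.25
tool_pos: [0.5341, -0.0269, 0.3756]
orientation: [-3.051, 0.746, 0.004]
force: [0.4, 0.4, 0.6]
opening: 0.0926
gripper_force: 0.0
```

```bash
python3 -c "
from h import *
CAN['b']=(.5348,-.0278,-.48)
rel('b',0,.242)"; python3 w.py
```

```text
slide [  1.3   0.4 133.6] dr [0.0003 0.0024 0.0005]
F [ -0.07   0.13  -0.24 -47.06 -48.71] sd [0.65 0.54 0.45 0.09 0.08]
0.09289689911272524 0.0 [ 0.5345941  -0.02750819  0.37700852]
```

Emit:
servo_tool([
  {"slide": [0.3, 0, 30], "dr": [0, 0, 0], "jaw": 0},
  {"slide": [0.3, 0, 65], "dr": [0, 0, 0], "jaw": 0},
  {"slide": [0.3, 0, 95], "dr": [0, 0, 0], "jaw": 0},
  {"slide": [0.3, 0, 120], "dr": [0, 0, 0], "jaw": 0},
  {"slide": [0.3, 0, 135], "dr": [0, 0, 0], "jaw": 0},
  {"slide": [0.3, 0, 135], "dr": [0, 0, 0], "jaw": 0},
  {"slide": [0.3, 0, 135], "dr": [0, 0, 0], "jaw": 1},
  {"slide": [0.3, 0, 135], "dr": [0, 0, 0], "jaw": 1},
  {"slide": [0.3, 0, 135], "dr": [0, 0, 0], "jaw": 1},
  {"slide": [0.3, 0, 135], "dr": [0, 0, 0], "jaw": 1},
  {"slide": [0.3, 0, 135], "dr": [0, 0, 0], "jaw": 1},
  {"slide": [0.3, 0, 135], "dr": [0, 0, 0], "jaw": 1},
  {"slide": [0.3, 0, 135], "dr": [0, 0, 0], "jaw": 1},
])

```text
t: 18.05
tool_pos: [0.5353, -0.0283, 0.2428]
orientation: [3.051, -0.747, 0.002]
force: [-1.2, -2.1, 6.2]
opening: 0.0616
gripper_force: 30.0
```

Emit:
servo_tool([
  {"slide": [0, 0, -8], "dr": [0, 0, 0], "jaw": 1},
  {"slide": [0, 0, -20], "dr": [0, 0, 0], "jaw": 1},
  {"slide": [0, 0, -35], "dr": [0, 0, 0], "jaw": 1},
  {"slide": [0, 0, -50], "dr": [0, 0, 0], "jaw": 1},
  {"slide": [0, 0, -60], "dr": [0, 0, 0], "jaw": 1},
  {"slide": [0, 0, -60], "dr": [0, 0, 0], "jaw": 1},
  {"slide": [0, 0, -60], "dr": [0, 0, 0], "jaw": 1},
  {"slide": [0, 0, -60], "dr": [0, 0, 0], "jaw": 1},
])

```text
t: 18.85
tool_pos: [0.5345, -0.028, 0.3011]
orientation: [3.051, -0.747, -0.002]
force: [0.7, -0.0, -5.0]
opening: 0.0617
gripper_force: 30.0
```

```bash
python3 w.py
```

```text
F [ -0.2   -0.15  -4.84 -51.17 -49.48] sd [0.36 0.31 0.31 0.27 0.25]
0.06167959224286867 29.984346139244735 [ 0.53485974 -0.02803606  0.30177973]
```

Canister b weighs about 4.8 N, so it is probably the heaviest. I'll set it down and heft c before deciding.

Emit:
servo_tool([
  {"slide": [0, 0, 15], "dr": [0, 0, 0], "jaw": 1},
  {"slide": [0, 0, 30], "dr": [0, 0, 0], "jaw": 1},
  {"slide": [0, 0, 45], "dr": [0, 0, 0], "jaw": 1},
  {"slide": [0, 0, 54], "dr": [0, 0, 0], "jaw": 1},
  {"slide": [0, 0, 57], "dr": [0, 0, 0], "jaw": 1},
  {"slide": [0, 0, 59], "dr": [0, 0, 0], "jaw": 1},
  {"slide": [0, 0, 60], "dr": [0, 0, 0], "jaw": 1},
  {"slide": [0, 0, 60], "dr": [0, 0, 0], "jaw": 1},
  {"slide": [0, 0, 60], "dr": [0, 0, 0], "jaw": 0},
  {"slide": [0, 0, 60], "dr": [0, 0, 0], "jaw": 0},
  {"slide": [0, 0, 60], "dr": [0, 0, 0], "jaw": 0},
  {"slide": [0, 0, 60], "dr": [0, 0, 0], "jaw": 0},
  {"slide": [0, 0, 50], "dr": [0, 0, 0], "jaw": 0},
  {"slide": [0, 0, 20], "dr": [0, 0, 0], "jaw": 0},
  {"slide": [0, 0, -25], "dr": [0, 0, 0], "jaw": 0},
  {"slide": [0, 0, -75], "dr": [0, 0, 0], "jaw": 0},
  {"slide": [0, 0, -75], "dr": [0, 0, 0], "jaw": 0},
  {"slide": [0, 0, -75], "dr": [0, 0, 0], "jaw": 0},
])

```text
t: 21.15
tool_pos: [0.5354, -0.0281, 0.3796]
orientation: [-3.051, 0.747, -0.007]
force: [-0.5, -0.1, -0.8]
opening: 0.0933
gripper_force: 0.0
```

```bash
python3 chk.py 3; python3 -c "
from h import *
CAN['c']=(.554,-.2158,-.61)
rel('c',0,.377)"
```

```text
scene a [0.47510842 0.20362014] 407 z hist [102 114  36   7   2]
scene b [ 0.53483045 -0.02746248] 451 z hist [141 155  36   7   0]
scene c [ 0.55405265 -0.21560334] 488 z hist [183 177  35   7   0]
side a [0.47522695 0.20330106] 227 z hist [69 80 20  3  2]
side b [ 0.53487918 -0.02751471] 230 z hist [103  81  25  11   0]
side c [ 0.55386155 -0.21593164] 243 z hist [111 115  36  13   0]
{'t': 21.25, 'q': [-0.1481, -0.0291, 1.7057, 0.0, 1.4665, 1.9029], 'dq': [0.0007, 0.0176, 0.0191, 0.0003, -0.0008, -0.0005], 'joint_torque': [0.012, -49.1123, -50.624, -0.0106, -0.1104, -0.0002], 'tool_pos': [0.5345, -0.028, 0.376], 'orientation': [3.0514, -0.747, -0.0023], 'force': [-0.5313, 0.1408, -0.1809], 'wrist_torque': [0.046, 0.0276, 0.0213], 'gripper_force': 0.0, 'opening': 0.0928}
slide [104.1 157.6  -1.1] dr [0.0005 0.0014 0.1298]
```

Emit:
servo_tool([
  {"slide": [104, 157.5, 0], "dr": [0, 0, 0.13], "jaw": 0},
  {"slide": [104, 157.5, 0], "dr": [0, 0, 0.13], "jaw": 0},
  {"slide": [104, 157.5, 0], "dr": [0, 0, 0.13], "jaw": 0},
  {"slide": [104, 157.5, 0], "dr": [0, 0, 0.13], "jaw": 0},
  {"slide": [104, 157.5, 0], "dr": [0, 0, 0.13], "jaw": 0},
  {"slide": [104, 157.5, 0], "dr": [0, 0, 0.13], "jaw": 0},
  {"slide": [104, 157.5, 0], "dr": [0, 0, 0.13], "jaw": 0},
  {"slide": [104, 157.5, 0], "dr": [0, 0, 0.13], "jaw": 0},
])

```text
t: 22.05
tool_pos: [0.5543, -0.2145, 0.3763]
orientation: [-2.997, 0.941, 0.002]
force: [-0.0, -0.1, -0.2]
opening: 0.0932
gripper_force: 0.0
```

```bash
python3 -c "
from h import *
CAN['c']=(.554,-.2158,-.61)
rel('c',0,.242)"
```

```text
slide [  0.7   1.2 134.3] dr [-0.      0.0013  0.0012]
```

Emit:
servo_tool([
  {"slide": [0.3, 0.3, 30], "dr": [0, 0, 0], "jaw": 0},
  {"slide": [0.3, 0.3, 65], "dr": [0, 0, 0], "jaw": 0},
  {"slide": [0.3, 0.3, 95], "dr": [0, 0, 0], "jaw": 0},
  {"slide": [0.3, 0.3, 120], "dr": [0, 0, 0], "jaw": 0},
  {"slide": [0.3, 0.3, 135], "dr": [0, 0, 0], "jaw": 0},
  {"slide": [0.3, 0.3, 135], "dr": [0, 0, 0], "jaw": 0},
  {"slide": [0.3, 0.3, 135], "dr": [0, 0, 0], "jaw": 1},
  {"slide": [0.3, 0.3, 135], "dr": [0, 0, 0], "jaw": 1},
  {"slide": [0.3, 0.3, 135], "dr": [0, 0, 0], "jaw": 1},
  {"slide": [0.3, 0.3, 135], "dr": [0, 0, 0], "jaw": 1},
  {"slide": [0.3, 0.3, 135], "dr": [0, 0, 0], "jaw": 1},
  {"slide": [0.3, 0.3, 135], "dr": [0, 0, 0], "jaw": 1},
  {"slide": [0.3, 0.3, 135], "dr": [0, 0, 0], "jaw": 1},
])

```text
t: 23.35
tool_pos: [0.5548, -0.2165, 0.2429]
orientation: [2.996, -0.944, 0.002]
force: [-0.6, -0.3, 6.0]
opening: 0.0616
gripper_force: 30.0
```

Emit:
servo_tool([
  {"slide": [0, 0, -8], "dr": [0, 0, 0], "jaw": 1},
  {"slide": [0, 0, -20], "dr": [0, 0, 0], "jaw": 1},
  {"slide": [0, 0, -35], "dr": [0, 0, 0], "jaw": 1},
  {"slide": [0, 0, -50], "dr": [0, 0, 0], "jaw": 1},
  {"slide": [0, 0, -60], "dr": [0, 0, 0], "jaw": 1},
  {"slide": [0, 0, -60], "dr": [0, 0, 0], "jaw": 1},
  {"slide": [0, 0, -60], "dr": [0, 0, 0], "jaw": 1},
  {"slide": [0, 0, -60], "dr": [0, 0, 0], "jaw": 1},
])

```text
t: 24.15
tool_pos: [0.5541, -0.216, 0.3011]
orientation: [-2.996, 0.944, 0.002]
force: [-0.0, 0.3, -2.4]
opening: 0.0615
gripper_force: 30.0
```

```bash
python3 w.py
```

```text
F [  0.16   0.08  -2.28 -58.03 -48.15] sd [0.45 0.34 0.43 0.3  0.25]
0.06139913565523973 29.98935776297003 [ 0.55441608 -0.2161748   0.30177153]
```

Canister c weighs about 2.3 N, so b is the heaviest. I'll set c down and go back to b.

Emit:
servo_tool([
  {"slide": [0, 0, 15], "dr": [0, 0, 0], "jaw": 1},
  {"slide": [0, 0, 30], "dr": [0, 0, 0], "jaw": 1},
  {"slide": [0, 0, 45], "dr": [0, 0, 0], "jaw": 1},
  {"slide": [0, 0, 54], "dr": [0, 0, 0], "jaw": 1},
  {"slide": [0, 0, 57], "dr": [0, 0, 0], "jaw": 1},
  {"slide": [0, 0, 59], "dr": [0, 0, 0], "jaw": 1},
  {"slide": [0, 0, 60], "dr": [0, 0, 0], "jaw": 1},
  {"slide": [0, 0, 60], "dr": [0, 0, 0], "jaw": 1},
  {"slide": [0, 0, 60], "dr": [0, 0, 0], "jaw": 0},
  {"slide": [0, 0, 60], "dr": [0, 0, 0], "jaw": 0},
  {"slide": [0, 0, 60], "dr": [0, 0, 0], "jaw": 0},
  {"slide": [0, 0, 60], "dr": [0, 0, 0], "jaw": 0},
  {"slide": [0, 0, 50], "dr": [0, 0, 0], "jaw": 0},
  {"slide": [0, 0, 20], "dr": [0, 0, 0], "jaw": 0},
  {"slide": [0, 0, -25], "dr": [0, 0, 0], "jaw": 0},
  {"slide": [0, 0, -75], "dr": [0, 0, 0], "jaw": 0},
  {"slide": [0, 0, -75], "dr": [0, 0, 0], "jaw": 0},
  {"slide": [0, 0, -75], "dr": [0, 0, 0], "jaw": 0},
])

```text
t: 26.45
tool_pos: [0.555, -0.2164, 0.38]
orientation: [2.996, -0.943, 0.008]
force: [-0.3, -0.1, -1.3]
opening: 0.0928
gripper_force: 0.0
```

```bash
python3 chk.py 4; python3 -c "
from h import *
CAN['b']=(.5348,-.0277,-.48)
rel('b',0,.377)"
```

```text
scene a [0.47500903 0.20352624] 408 z hist [ 96 121  38  12   0]
scene b [ 0.53490308 -0.02742181] 460 z hist [152 149  34   6   0]
scene c [ 0.55391847 -0.21534677] 485 z hist [183 182  32   7   0]
side a [0.47503788 0.20335176] 226 z hist [75 67 18  8  2]
side b [ 0.53487064 -0.02759759] 218 z hist [94 93 24 11  2]
side c [ 0.5536443  -0.21570521] 238 z hist [111  89  24  18   1]
{'t': 26.55, 'q': [-0.4579, 0.1312, 1.5395, 0.0, 1.4721, 1.7231], 'dq': [0.0014, 0.0197, 0.0199, -0.0, -0.0026, -0.0013], 'joint_torque': [0.0137, -57.7514, -50.7517, 0.0039, -0.1134, -0.0], 'tool_pos': [0.5541, -0.216, 0.3762], 'orientation': [-2.9963, 0.9437, 0.0019], 'force': [-0.3334, -0.1592, 0.0893], 'wrist_torque': [0.0693, 0.0033, -0.0096], 'gripper_force': 0.0, 'opening': 0.0929}
slide [-123.8 -143.3   -0.7] dr [ 1.000e-04  1.300e-03 -1.302e-01]
```

Emit:
servo_tool([
  {"slide": [-124, -143, 0], "dr": [0, 0, -0.13], "jaw": 0},
  {"slide": [-124, -143, 0], "dr": [0, 0, -0.13], "jaw": 0},
  {"slide": [-124, -143, 0], "dr": [0, 0, -0.13], "jaw": 0},
  {"slide": [-124, -143, 0], "dr": [0, 0, -0.13], "jaw": 0},
  {"slide": [-124, -143, 0], "dr": [0, 0, -0.13], "jaw": 0},
  {"slide": [-124, -143, 0], "dr": [0, 0, -0.13], "jaw": 0},
  {"slide": [-124, -143, 0], "dr": [0, 0, -0.13], "jaw": 0},
  {"slide": [-124, -143, 0], "dr": [0, 0, -0.13], "jaw": 0},
])

```text
t: 27.35
tool_pos: [0.5348, -0.0292, 0.3763]
orientation: [3.05, -0.75, -0.002]
force: [0.1, 0.3, -0.2]
opening: 0.093
gripper_force: 0.0
```

```bash
python3 -c "
from h import *
CAN['b']=(.5348,-.0277,-.48)
read_camera('side');read_camera('side');rel('b',0,.242)"
```

```text
slide [ -0.6  -1.3 134.6] dr [ 0.0003  0.0004 -0.002 ]
```

Emit:
servo_tool([
  {"slide": [-0.4, -0.4, 30], "dr": [0, 0, 0], "jaw": 0},
  {"slide": [-0.4, -0.4, 65], "dr": [0, 0, 0], "jaw": 0},
  {"slide": [-0.4, -0.4, 95], "dr": [0, 0, 0], "jaw": 0},
  {"slide": [-0.4, -0.4, 120], "dr": [0, 0, 0], "jaw": 0},
  {"slide": [-0.4, -0.4, 135], "dr": [0, 0, 0], "jaw": 0},
  {"slide": [-0.4, -0.4, 135], "dr": [0, 0, 0], "jaw": 0},
  {"slide": [-0.4, -0.4, 135], "dr": [0, 0, 0], "jaw": 1},
  {"slide": [-0.4, -0.4, 135], "dr": [0, 0, 0], "jaw": 1},
  {"slide": [-0.4, -0.4, 135], "dr": [0, 0, 0], "jaw": 1},
  {"slide": [-0.4, -0.4, 135], "dr": [0, 0, 0], "jaw": 1},
  {"slide": [-0.4, -0.4, 135], "dr": [0, 0, 0], "jaw": 1},
  {"slide": [-0.4, -0.4, 135], "dr": [0, 0, 0], "jaw": 1},
  {"slide": [-0.4, -0.4, 135], "dr": [0, 0, 0], "jaw": 1},
], force=30)

```text
t: 28.75
tool_pos: [0.535, -0.0277, 0.2429]
orientation: [3.051, -0.747, 0.002]
force: [-2.4, -2.9, 5.6]
opening: 0.0615
gripper_force: 30.0
```

Emit:
servo_tool([
  {"slide": [0, 0, -8], "dr": [0, 0, 0], "jaw": 1},
  {"slide": [0, 0, -20], "dr": [0, 0, 0], "jaw": 1},
  {"slide": [0, 0, -35], "dr": [0, 0, 0], "jaw": 1},
  {"slide": [0, 0, -55], "dr": [0, 0, 0], "jaw": 1},
  {"slide": [0, 0, -75], "dr": [0, 0, 0], "jaw": 1},
  {"slide": [0, 0, -95], "dr": [0, 0, 0], "jaw": 1},
  {"slide": [0, 0, -115], "dr": [0, 0, 0], "jaw": 1},
  {"slide": [0, 0, -135], "dr": [0, 0, 0], "jaw": 1},
  {"slide": [0, 0, -150], "dr": [0, 0, 0], "jaw": 1},
  {"slide": [0, 0, -160], "dr": [0, 0, 0], "jaw": 1},
  {"slide": [0, 0, -160], "dr": [0, 0, 0], "jaw": 1},
  {"slide": [0, 0, -160], "dr": [0, 0, 0], "jaw": 1},
  {"slide": [0, 0, -160], "dr": [0, 0, 0], "jaw": 1},
  {"slide": [0, 0, -160], "dr": [0, 0, 0], "jaw": 1},
  {"slide": [0, 0, -160], "dr": [0, 0, 0], "jaw": 1},
  {"slide": [0, 0, -160], "dr": [0, 0, 0], "jaw": 1},
  {"slide": [0, 0, -160], "dr": [0, 0, 0], "jaw": 1},
  {"slide": [0, 0, -160], "dr": [0, 0, 0], "jaw": 1},
])

```text
t: 30.55
tool_pos: [0.5346, -0.0274, 0.4019]
orientation: [-3.051, 0.747, 0.0]
force: [0.7, 0.0, -4.6]
opening: 0.0612
gripper_force: 30.0
```

```bash
python3 w.py; python3 chk.py 5 | grep -v "'t'"
```

```text
F [ 3.000e-02  4.000e-02 -5.010e+00 -4.957e+01 -5.192e+01] sd [0.55 0.45 0.36 0.02 0.02]
0.06187882851014947 29.97306616336573 [ 0.53459288 -0.02739752  0.40196347]
scene a [0.47513058 0.20346185] 404 z hist [100 110  44  10   0]
scene b None 0 z hist [0 0 0 0 0]
scene c [ 0.55384464 -0.21543493] 493 z hist [177 190  35   4   0]
side a [0.4749817  0.20318535] 233 z hist [80 69 17 12  0]
side b None 0 z hist [0 0 0 0 0]
side c [ 0.55371393 -0.21566295] 245 z hist [128 112  21  12   1]
```

View pics/scene5.png

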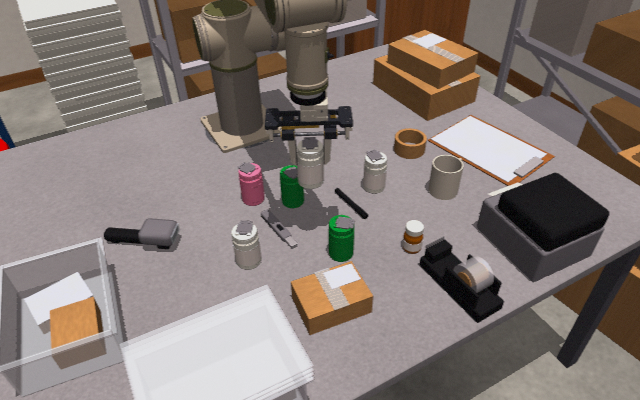

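The picture shows b held upright at (311,163) with its underside about 16 cm up. Canisters a (375,170) and c (246,243) stand with their caps shut, and everything else is where it was.

```bash
python3 -c "
from plant import close_job
print(close_job())"
```

```text
the job is handed in; nothing more can be done
None
```

All three caps are pressed shut and all three canisters were hefted. The heaviest, canister_b (about 0.5 kg, against roughly 0.2 kg for a and c), is held upright about 16 cm above the bench, a and c are standing with caps shut, and the job is handed in.

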